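Clamp a reagent bottle with the ratchet lever

TASK

Stand the tall capped amber bottle upright in the open bottle clamp, between the V-shaped back-stop and the rubber pad. Then swing the clamp's ratchet lever back and forth, notch by notch, until the pad holds the bottle firmly (the lever then pushes back at its knob with about 5 to 9 N when held still at the end of a working stroke) without overtightening the glass, and leave the lever swung fully back. Close the pad with the lever only, and do not disturb the jar, bowl or carton.

Things in the scene. Friction and masses are not known exactly. Their poses are not given: they have to be found in the camera images.
- bottle_mid (a point): Centre (half-way up, 56 mm above its foot) of the amber glass bottle to be clamped: round body 60 mm in diameter and 74 mm high, sloping shoulder, white cap 34 mm in diameter from 90 to 112 mm above the foot (grasp it by the cap from above). 0.2 to 0.4 kg, loose.
- clamp: Grey base plate of the bottle clamp, 210 x 320 x 12 mm, fixed; origin at the centre of its underside, z up; its top is the bottle's bed. The pad closes along its +y towards the V-shaped aluminium back-stop (58 mm high, 45 degree faces, opening to -y), which is set up to 4 mm either way along y: how far is not told.
- seat (a point): Point on the bed (clamp frame x 0, y 80, z 12 mm) where the centre of the bottle's foot goes. A bottle against the back-stop has its centre at y = 85 mm, give or take 4 mm.
- pad: Rubber pad 44 wide x 44 high x 8 mm thick; origin at its centre; its face looks to the clamp's +y and starts 6 to 19 mm from a bottle on the seat point. Advancing 7.7 mm a notch, it pushes the bottle to the back-stop with 4 N, then slides back on its plunger by a slack of 1 to 11 mm that is not told, before a stiff spring bites: then 14 N more a notch. 22 to 50 N is firm; over 70 N breaks glass.
- pivot (a point): On the vertical axis of lever and ratchet wheel (flat, 94 mm across, 18 saw teeth), 84 mm over the table; clamp frame x -22, y -80 mm. On the working stroke the pawl takes up the wheel at lever angle 0.08 to 0.25 rad and the next notch clicks in at about 0.48; on the way back it drops behind the next tooth below 0.06. So each swing from below 0.05 to above 0.52 gains just one notch.
- knob (a point): Centre of the upright black knob on the lever's end, 22 mm in diameter, from 64 to 106 mm over the table, 100 mm from the pivot, rigid on the 20 mm wide, 10 mm thick lever bar (top at 64 mm). Held still at the end of a working stroke it pushes back squarely with 1/5 of the pad force: 0 to 1 N until the stiff spring bites, then about 3 N more per notch; while moving it takes about 2 N more.
- lever (a joint): Lever angle, rad: 0 at the rear stop (pointing 0.30 rad clockwise, from above, of the clamp's +x), 0.60 at the front stop; grows counter-clockwise from above, the working stroke. The lever stays where it is left (unless pressed back by the tightened wheel, until the holding pawl takes over).
- jar_mid (a point): Bystander: short closed jar, 64 mm in diameter, 58 mm high.
- bowl: Bystander: open steel bowl, 110 mm in diameter, 40 mm high; origin under its centre.
- carton: Bystander: white and blue carton, 120 x 220 x 70 mm; origin under its centre.
Things that resemble listed ones, but are neither listed nor needed, are in the scene too. Of the things like the part that bears bottle_mid, leave any that is purple or red; of the rest the smaller one is meant.

How it is judged (in metres and radians):
On the way, in this order (a step that is already met when the one before it is completed fails the run):
1. the bottle stands upright on the clamp's bed between pad and back-stop, let go (z of bottle_mid in the frame of clamp below 0.073 m and horizontal distance between bottle_mid and seat below 0.018 m and angle between bottle_mid's own z axis and vertical below 0.1 rad and contact force between the fingers and bottle below 0.1 N), for 0.2 s.
2. the pad presses the bottle firmly (contact force between pad and bottle above 22 N and horizontal distance between bottle_mid and seat below 0.018 m), for 0.2 s.
At the end, for the whole second after the job is handed in: The bottle stands upright (within 0.1 rad) on the clamp's bed within 18 mm of the seat point, held at rest between pad and back-stop with a pad force of 22 to 50 N, and the lever is swung back (below 0.1 rad) (all of step 2 and contact force between pad and bottle below 50 N and z of bottle_mid in the frame of clamp below 0.075 m and angle between bottle_mid's own z axis and vertical below 0.1 rad and linear speed of bottle below 0.01 m/s and value of joint lever below 0.1 rad); the robot touches nothing.
It fails at once if the glass is overtightened: more than 70 N between pad and bottle (contact force between pad and bottle above 70 N).
It fails at once if the robot pushes the pad itself (contact force between any of the arm, the fingers and pad above 3 N).
It fails at once if the jar is moved more than 20 mm (distance of jar_mid from where it was at the start of the episode above 0.02 m).
It fails at once if the bowl is moved more than 20 mm (distance of bowl from where it was at the start of the episode above 0.02 m).
It fails at once if the carton is moved more than 20 mm (distance of carton from where it was at the start of the episode above 0.02 m).
It also fails if it takes over 72 s, if anything falls off the work surface, if the arm or the gripper's body presses on something with over 40 N, if the wrist force passes 120 N, or if a joint passes its speed limit or range.

ROBOT

A 6-joint arm with a two-finger parallel gripper is mounted at the origin on the work surface. World frame = base frame: x ahead of the robot, y to its left, z up, the work surface at z = 0. Lengths are in mm, angles in rad, forces in N, time in s.
With the tool pointing down it reaches from about 400 to 925 mm from the base axis. Payload 12.5 kg.
Tool frame: the origin (TCP) lies midway between the tips of the shut fingers; the grasp point (between the pads) lies 19 mm behind it; x points along the fingers, y is the direction in which the jaws open and shut, and the axes are right-handed (so a half turn about x gives the same grasp; the last joint's range is limited). The gripper opens to 95 mm and grips with 3 to 60 N. Pads are 20 mm wide; open, the fingers measure 119 mm over their backs; the gripper's body (75 mm by 180 mm) begins 59 mm behind the grasp point.
Start: joints at [1.221, 0.491, 1.559, -0, 1.092, -0.106], TCP at [150.852, 606.54, 214.661] pointing down, gripper open.
Joint ranges: [-3.1, 3.1], [-0.84, 2.19], [0.05, 2.79], [-1.13, 4.28], [0.06, 2.93], [-2.69, 2.69]. Speed limits (rad/s): [2.22, 2.22, 2.79, 3.14, 3.14, 3.14].

INTERFACE

Orientations are given as [roll, pitch, yaw] about the fixed x, y, z axes, in that order (R = Rz(yaw) Ry(pitch) Rx(roll)).
In Python, from cell import state, read_camera, job_done gives the robot as it stands.
- The arm moves only by the tool move_arm, never from a script. Its argument "targets" is a list of rows, each a list of 7 numbers: the shift along the world's x, y, z in m, then the turn, a rotation vector about the world's x, y, z in degrees, then the gripper's target within -1 to 1 (fully open at 1, half-way at 0, shut at -1). In form: [[dx, dy, dz, wx, wy, wz, hand], ...]. A call has 1 to 10 rows; each row is the pose to reach, as a shift and turn from the pose commanded when the call began; what a row does not reach only later rows make up. A row lasts 1/10 s, in which the tool goes at most 50 mm and 8.59 degrees, less where a joint would pass 70% of its speed; a pose out of reach is approached as far as the arm can. A call with a gripper value outside its range is refused whole. The fingers move at their own pace and stop on an object; the grip force is fixed at half the most. Time passes only in rows, so rows that repeat a pose let the fingers close. It gives the time, the measured TCP pose, the force and the opening at its end, in the units of the state.
- state(): the state, without advancing time (a new reading comes with each control period).
- read_camera(name): name is "side" or "top"; returns a dict with "img" (400x640x3 uint8, blue, green, red), "mtx" (3x3 intrinsics, pixels), "k1" (the pictures are not rectified: a ray, as slopes to the right and down, at radius r is drawn at 1 + k1 r^2 times it, then the intrinsics apply), "cam_to_world" (4x4, takes a point from camera to world coordinates). Camera axes: x right, y up, looking along -z (the intrinsics and any distortion apply to the point x, -y, -z); pixel columns grow to the right and rows downward; lengths in mm; the calibration is good to about 2 mm. A picture is of the moment at which its call begins. There is no depth.
- job_done(): hands the job in, once; it reports no verdict.
The state is a dict: "t": time; "joints": joint angles; "qvel": joint speeds; "tau": joint torques, N m; "eef_pos": TCP position; "tcp_rot": TCP orientation; "ft_force": force on the tool from outside, world axes, zero at the start; "moment": the same for the moment, N m; "opening": opening from 0.0 (shut) to 1.0 (fully open).
Only numpy, scipy, OpenCV 4.12 (cv2) and the standard library are available. Lean on these libraries where they do the work, as an engineer would, in place of code of your own. Each camera call takes 0.05 s, during which the arm holds its last target.

## Working session

There is one attempt and no reset: what is moved stays moved. The work goes in short steps, Python scripts to look and compute and a tool call to move; the robot and the scene stay as the last step left them, time stands still between calls to the robot, and variables do not carry over. Pictures are saved under pics/ and viewed, and the job is handed in when it is done.

Besides the shell and the picture viewer there is one more tool, called after ">>>" as a command line: name --pt "numbers of a row" for each row, then --argument value for the rest. move_arm: Moves the arm, as the interface text tells. Its arguments: {"type":"object","properties":{"targets":{"type":"array"}},"required":["targets"]}

```bash
mkdir -p pics; ls
python3 - <<'E'
from cell import *
import cv2,numpy as np,pickle
print(state())
for n in("top","side"):
    c=read_camera(n); cv2.imwrite(f"pics/{n}0.png",c["img"]); pickle.dump(c,open(f"{n}0.pkl","wb"))
    print(n,c["mtx"],c["k1"],c["cam_to_world"])
E
```

```text
pics
{'t': 0.0, 'joints': array([ 1.22143238e+00,  4.91554422e-01,  1.55947867e+00, -1.17720859e-05,
        1.09168604e+00, -1.05632435e-01]), 'qvel': array([ 1.07990780e-03, -1.99775805e-03,  1.42320040e-03, -1.05568837e-03,
        8.32358390e-04, -4.76813521e-05]), 'tau': array([-7.16561262e-04, -6.12638640e+01, -2.58172435e+01,  6.91602845e-02,
        4.82678355e-02, -1.15535231e-04]), 'eef_pos': array([150.74100345, 606.28642695, 214.05487568]), 'tcp_rot': array([-1.66716078,  1.5696698 , -1.91088686]), 'ft_force': array([ 0.98707368,  0.29385065, -0.32440384]), 'moment': array([-0.0240815 , -0.00721522, -0.04820939]), 'opening': 0.9975541083311329}
top [[480.3165256    0.         318.17069472]
 [  0.         480.3165256  194.85258155]
 [  0.           0.           1.        ]] -0.12027049065180634 [[-1.92979991e-02  9.84364770e-01 -1.75081660e-01  2.09130665e+02]
 [-9.99528247e-01 -2.31791485e-02 -2.01496946e-02 -3.75065772e+00]
 [-2.38928933e-02  1.74610216e-01  9.84347704e-01  1.74599269e+03]
 [ 0.00000000e+00  0.00000000e+00  0.00000000e+00  1.00000000e+00]]
side [[516.94654371   0.         320.60791987]
 [  0.         516.94654371 194.52567447]
 [  0.           0.           1.        ]] -0.014246682485903878 [[-9.99742081e-01  6.77973025e-03 -2.16750161e-02  4.89688996e+02]
 [-1.89174564e-02 -7.76676859e-01  6.29615110e-01  1.05290883e+03]
 [-1.25658628e-02  6.29862757e-01  7.76604795e-01  1.34256310e+03]
 [ 0.00000000e+00  0.00000000e+00  0.00000000e+00  1.00000000e+00]]
```

View pics/top0.png

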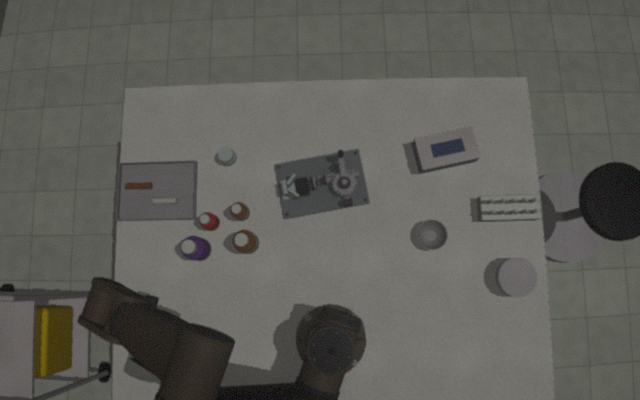

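View pics/side0.png

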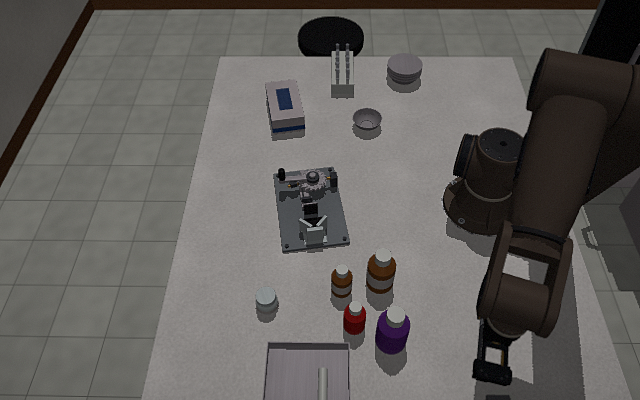

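The four bottles, at top-view pixels:
- small amber (238,211)
- large amber (244,241)
- red (208,221)
- purple (195,248)

The small amber one fits, since red and purple are excluded and it is the smaller of the rest. I'll confirm it in a crop.

```bash
cat > h.py <<'E'
import cv2,numpy as np,pickle
def ray(c,uv):
    K=c["mtx"];x=(uv[0]-K[0,2])/K[0,0];y=(uv[1]-K[1,2])/K[1,1]
    # undistort: r_d=r(1+k r^2)
    rd=np.hypot(x,y);r=rd
    for _ in range(30): r=rd/(1+c["k1"]*r*r)
    s=r/rd if rd>0 else 1
    T=c["cam_to_world"];d=T[:3,:3]@np.array([x*s,-y*s,-1.]);return T[:3,3],d
def onplane(c,uv,z):
    o,d=ray(c,uv);return o+d*(z-o[2])/d[2]
def tri(c1,u1,c2,u2):
    o1,d1=ray(c1,u1);o2,d2=ray(c2,u2)
    s=np.linalg.lstsq(np.c_[d1,-d2],o2-o1,rcond=None)[0]
    p,q=o1+d1*s[0],o2+d2*s[1];return (p+q)/2,np.linalg.norm(p-q)
def proj(c,p):
    T=np.linalg.inv(c["cam_to_world"]);q=T[:3,:3]@np.asarray(p,float)+T[:3,3]
    x,y=q[0]/-q[2],-q[1]/-q[2];f=1+c["k1"]*(x*x+y*y);K=c["mtx"]
    return np.array([K[0,0]*x*f+K[0,2],K[1,1]*y*f+K[1,2]])
def crop(img,x0,y0,x1,y1,s,fn,g=1.8):
    a=cv2.resize(img[y0:y1,x0:x1],None,fx=s,fy=s,interpolation=cv2.INTER_CUBIC)
    a=np.clip(a.astype(float)*g,0,255).astype(np.uint8);cv2.imwrite(fn,a)
E
python3 - <<'E'
from h import *
t=pickle.load(open("top0.pkl","rb"));s=pickle.load(open("side0.pkl","rb"))
crop(t["img"],265,140,385,225,6,"pics/t_cl.png",2.2)
crop(s["img"],260,155,370,260,5,"pics/s_cl.png",1.6)
a=t["img"];b=s["img"]
crop(a,180,195,265,265,5,"pics/t_b.png",2.2); crop(b,325,240,420,360,4,"pics/s_b.png",1.6)
a1=cv2.imread("pics/t_b.png");b1=cv2.imread("pics/s_b.png")
H=max(a1.shape[0],b1.shape[0])
p=lambda i:cv2.copyMakeBorder(i,0,H-i.shape[0],0,0,cv2.BORDER_CONSTANT)
o=np.hstack([p(a1),p(b1)]);print(o.shape)
cv2.imwrite("pics/bottles.png",cv2.resize(o,None,fx=.95,fy=.95))
E
```

```text
(480, 805, 3)
```

View pics/bottles.png

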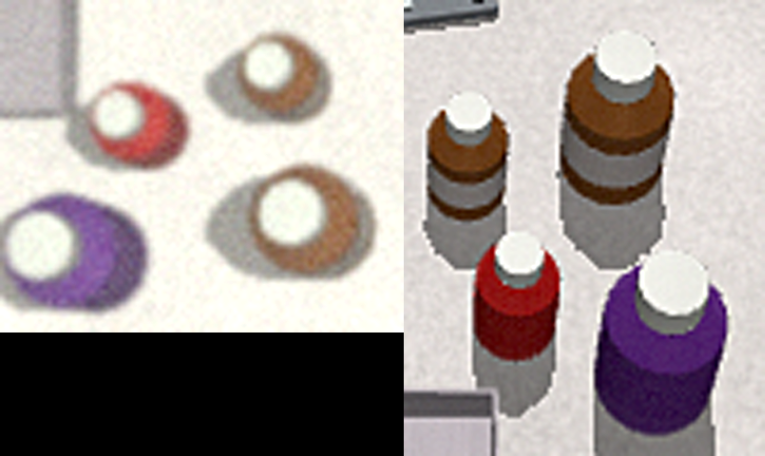

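View pics/t_cl.png

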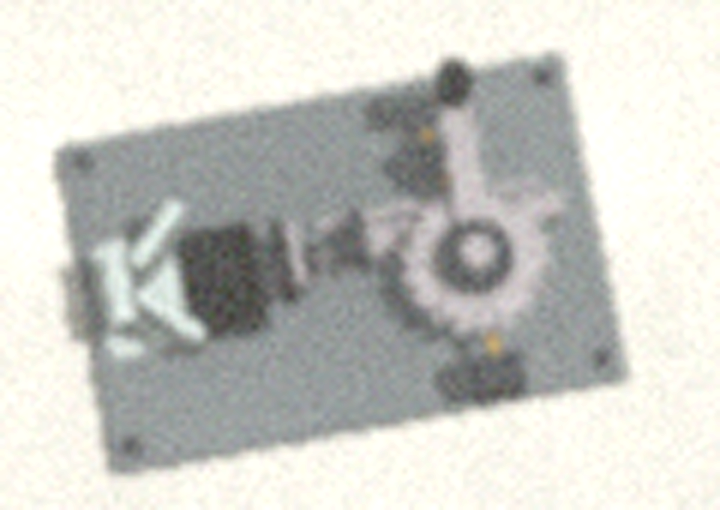

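View pics/s_cl.png

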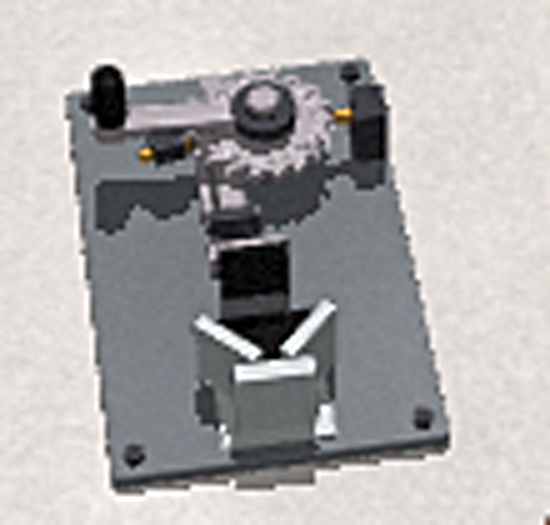

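The crop confirms it: the left amber bottle (side (342,281), top (238,211)) is the small one. Next I measure the clamp, bottle, knob and back-stop.

```bash
cat > m.py <<'E'
from h import *
t=pickle.load(open("top0.pkl","rb"));s=pickle.load(open("side0.pkl","rb"))
def clampfit(c,roi,z=12):
    x0,y0,x1,y1=roi;im=cv2.GaussianBlur(c["img"],(3,3),0)[y0:y1,x0:x1]
    g=im.max(2);th,m=cv2.threshold(g,0,255,cv2.THRESH_BINARY_INV+cv2.THRESH_OTSU)
    m=cv2.morphologyEx(m,cv2.MORPH_CLOSE,np.ones((5,5)))
    ct=max(cv2.findContours(m,0,cv2.CHAIN_APPROX_NONE)[0],key=cv2.contourArea)[:,0]
    P=np.array([onplane(c,(p[0]+x0,p[1]+y0),z)[:2] for p in ct],np.float32)
    r=cv2.minAreaRect(P);B=cv2.boxPoints(r);L=[]
    for i in range(4):
        a,b=B[i],B[(i+1)%4];d=(b-a)/np.linalg.norm(b-a);n=np.array([-d[1],d[0]])
        u=(P-a)@d;q=P[(abs((P-a)@n)<12)&(u>20)&(u<np.linalg.norm(b-a)-20)]
        L.append(cv2.fitLine(q,cv2.DIST_WELSCH,0,.01,.01).ravel())
    C=[]
    for i in range(4):
        a,b=L[i],L[(i+1)%4];k=np.linalg.solve(np.c_[a[:2],-b[:2]],b[2:]-a[2:]);C.append(a[2:]+a[:2]*k[0])
    C=np.array(C);print("rect",th,r,"\ncorners",C.round(1),"sides",[np.linalg.norm(C[i]-C[i-1]).round(1) for i in range(4)],"ctr",C.mean(0))
    l=[np.degrees(np.arctan2(v[1],v[0])) for v in L];print(np.round(l,2));return C
clampfit(t,(262,138,385,225));clampfit(s,(262,158,365,258))
def blob(c,roi,f):
    x0,y0,x1,y1=roi;m=f(c["img"][y0:y1,x0:x1].astype(int)).astype(np.uint8)
    n,l,st,ce=cv2.connectedComponentsWithStats(m);i=1+np.argmax(st[1:,4]);print(st[i]+[x0,y0,0,0,0],ce[i]+[x0,y0]);return ce[i]+[x0,y0]
w=lambda i:(i.min(2)>th)&(i.max(2)-i.min(2)<25)
print(t["img"][208,234],s["img"][271,342],s["img"][268,342],t["img"][200,230])
E
python3 m.py
python3 - <<'E'
from h import *
t=pickle.load(open("top0.pkl","rb"));s=pickle.load(open("side0.pkl","rb"))
print(t["img"][202:220,226:250].min(2));print(s["img"][262:302,328:358].min(2))
E
```

```text
rect 91.0 ((562.9891967773438, 25.765365600585938), (217.78793334960938, 329.33099365234375), 9.733006477355957) 
corners [[ 484.3 -152.9]
 [ 689.2 -117.8]
 [ 635.2  196.5]
 [ 432.6  162.1]] sides [np.float32(319.2), np.float32(207.9), np.float32(318.9), np.float32(205.5)] ctr [560.343    21.95119]
[-80.68   9.73 -80.24   9.65]
rect 104.0 ((563.717041015625, 21.96673583984375), (217.36993408203125, 357.2037048339844), 8.122526168823242) 
corners [[ 473.6  -78. ]
 [ 697.8 -152.7]
 [ 638.   206.1]
 [ 433.9  172.8]] sides [np.float32(253.9), np.float32(236.3), np.float32(363.7), np.float32(206.8)] ctr [560.8287    37.072346]
[-81.02 -18.43 -80.55   9.24]
[111 118 116] [147 152 152] [148 151 151] [109 116 118]
[[106 109 105 106 110 113 108 106  87  81  77  70  67  69  71  80  91 100
  103 108 110 107 110 110]
 [105 106 107 107 111 106 102  85  76  72  70  61  56  48  47  52  66  84
   96 108 106 110 110 107]
 [109 104 107 109 106 100  85  74  88  97  92  93  85  65  41  38  43  56
   71  96 102 109 111 110]
 [107 109 107 101  92  80  78  94 104 105 106 104 108  88  61  44  35  35
   49  
[... 926 characters left out ...]
8]
 [ 69  71  70  72  67  61  46  42  36  35  37  38  35  28  40  39  42  36
   40  51  60  59  57  86]
 [ 72  73  69  75  73  72  57  44  42  36  38  36  40  35  36  30  34  40
   55  55  58  60  63  90]
 [ 81  74  75  70  73  69  65  65  46  44  42  37  34  38  40  40  46  50
   57  58  55  62  81 102]
 [ 95  83  70  69  73  69  73  69  63  60  53  48  44  42  47  47  54  56
   54  55  58  75  98 105]
 [108  96  83  78  76  75  68  70  68  68  64  52  52  51  52  47  54  52
   58  66  79  96 108 107]]
[[137 138 138 ... 139 132 132]
 [131 135 136 ... 135 133 134]
 [137 138 140 ... 139 136 134]
 ...
 [142 145  77 ... 135 134 133]
 [143 146  80 ... 134 136 138]
 [138 136 148 ... 148 151 148]]
```

```bash
cat > m2.py <<'E'
from h import *
t=pickle.load(open("top0.pkl","rb"));s=pickle.load(open("side0.pkl","rb"))
def comp(c,seed,th,roi,inv=False,ch=None):
    x0,y0,x1,y1=roi;g=c["img"].min(2) if not inv else c["img"].max(2)
    m=((g<th) if inv else (g>th))[y0:y1,x0:x1].astype(np.uint8)
    n,l,st,ce=cv2.connectedComponentsWithStats(m,connectivity=4);i=l[seed[1]-y0,seed[0]-x0]
    return ce[i]+[x0,y0],st[i]+[x0,y0,0,0,0]
ct,a=comp(t,(235,209),84,(226,202,250,220));print("cap top",ct,a, onplane(t,ct,112))
cs,b=comp(s,(342,271),120,(330,262,356,283));print("cap side",cs,b,onplane(s,cs,112))
print("tri",tri(t,ct,s,cs))
print(s["img"][262:284,330:356].min(2))
E
python3 m2.py
python3 - <<'E'
from h import *
t=pickle.load(open("top0.pkl","rb"));s=pickle.load(open("side0.pkl","rb"))
y=np.radians(9.7);R=np.array([[np.cos(y),-np.sin(y)],[np.sin(y),np.cos(y)]]);C=np.array([560.3,22.])
f=lambda x,yy,z:np.r_[C+R@[x,yy],z]
for c,n in((t,"t"),(s,"s")):
    o=cv2.convertScaleAbs(c["img"],alpha=1.8)
    S=7;x0,y0,x1,y1=(265,140,375,222) if n=="t" else (265,158,360,258)
    if n=="s":S=5.8
    o=cv2.resize(o[y0:y1,x0:x1],None,fx=S,fy=S,interpolation=cv2.INTER_CUBIC)
    a0=np.radians(-17.2)
    pts={"cor":[f(a,b,12) for a in(-105,105) for b in(-160,160)],"seat":[f(0,80,12)],"piv":[f(-22,-80,84)],"knob":[f(-22+100*np.cos(a0),-80+100*np.sin(a0),106),f(-22+100*np.cos(a0),-80+100*np.sin(a0),64)]}
    for k,v in pts.items():
        for p in v:
            q=(proj(c,p)-[x0,y0]+.5)*S;cv2.circle(o,tuple(int(z) for z in q),4,(0,0,255),1);cv2.putText(o,k,tuple(int(z) for z in q),0,.4,(0,0,255))
    cv2.imwrite(f"pics/ov_{n}.png",o)
    print(n,{k:[tuple(np.round(proj(c,p),1)) for p in v] for k,v in pts.items()}); print(pts["knob"],pts["seat"],pts["piv"])
E
```

```text
cap top [235.94117647 208.02941176] [232 204   9   9  68] [460.09605788 315.61853667 112.        ]
cap side [343.52750809 268.29126214] [330 262  26  21 309] [456.15011683 315.49382315 112.        ]
tri (array([458.02193862, 315.7415637 , 113.31364868]), np.float64(3.798464869712685))
[[138 135 139 136 138 139 135 130 135 134 137 137 135 139 137 138 138 135
  142 138 134 138 136 137 137 139]
 [136 136 140 137 139 135 137 131 133 139 136 135 135 133 134 138 140 137
  136 135 133 130 133 133 133 135]
 [140 135 136 139 140 135 137 137 134 120 140 145 145 144 139 133 135 137
  143 137 133 134 136 135 136 139]
 [139 140 136 138 135 131 133 121 160 151 148 149 149 148 148 156 126 136
  141 140 136 137 143 137 133 138]
 [132 137 137 138 136 132 135 150 149 147 148 149 145 148 147 148 159 125
  138 139 133 130 133 130 132 133]
 [137 138 138 136 137 135 136 145 150 146 146 148 147 146 148 146 149 139
  134 135 136 134 131 132 132 134]
 [137 136 136 141 152 151 152 148 148 146 148 150 148 149 149 146 147 161
  137 135 137 138 139 134 129 131]
 [137 140 145 155  83   0 161 152 149 149 146 147 1
[... 2020 characters left out ...]
73.6156631 ,  64.        ])] [array([546.82084963, 100.85627753,  12.        ])] [array([552.09367405, -60.56304388,  84.        ])]
s {'cor': [(np.float64(333.7), np.float64(166.0)), (np.float64(350.9), np.float64(242.1)), (np.float64(273.4), np.float64(173.3)), (np.float64(283.1), np.float64(251.2))], 'seat': [(np.float64(313.5), np.float64(225.6))], 'piv': [(np.float64(312.8), np.float64(172.2))], 'knob': [(np.float64(282.1), np.float64(164.5)), (np.float64(283.0), np.float64(173.1))]}
[array([651.23816018, -73.6156631 , 106.        ]), array([651.23816018, -73.6156631 ,  64.        ])] [array([546.82084963, 100.85627753,  12.        ])] [array([552.09367405, -60.56304388,  84.        ])]
```

View pics/ov_t.png

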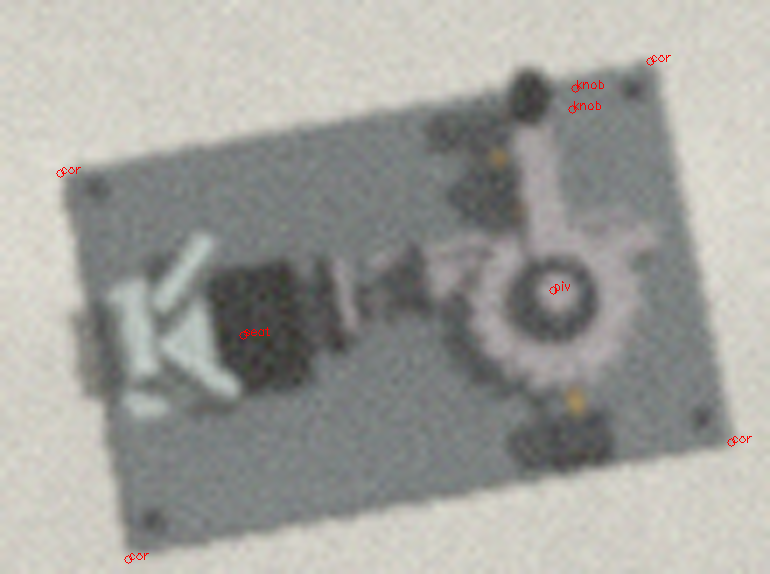

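View pics/ov_s.png

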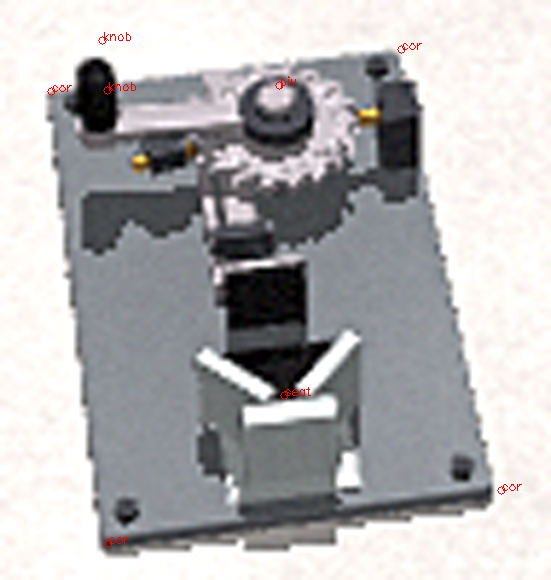

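Run:
```python
from h import *
from scipy.spatial.transform import Rotation as Ro
from cell import state
s0=state();R=Ro.from_euler("xyz",s0["tcp_rot"]).as_matrix();print(R.round(3))
t=pickle.load(open("top0.pkl","rb"));s=pickle.load(open("side0.pkl","rb"))
for n,p,q in(("red",(206,218),(354.5,309)),("amberL",(238.5,237),(383,257)),("purple",(189,246),(397,317)),("small",(235.9,208),(342,268.9)),("knobtop",(340,152.7),(281.8,170))):
    print(n,tri(t,p,s,q))
print("small side",onplane(s,(342,268.9),112), "knob top z106",onplane(t,(340,152.7),106))
print(s["img"][165:184,275:292].max(2)); print(t["img"][144:162,330:350].max(2))
```

```text
[[-0.     0.241  0.97 ]
 [-0.001  0.97  -0.241]
 [-1.    -0.001 -0.   ]]
red (array([428.93653416, 426.32572131,  90.71674583]), np.float64(2.5977497061424004))
amberL (array([353.03863894, 299.7980377 , 148.05545244]), np.float64(6.181835123557938))
purple (array([326.51685766, 471.17319122, 139.68840882]), np.float64(5.28977188156492))
small (array([460.41359481, 316.19309689, 109.91586079]), np.float64(0.22082313416196328))
knobtop (array([650.33297171, -50.08531056, 105.52778565]), np.float64(0.7033558850755074))
small side [460.35642193 317.46968067 112.        ] knob top z106 [649.84620855 -50.01560203 106.        ]
[[147 144 144 147 145 148 151 146 146 148 146 149 149 147 144 145 145]
 [141 143 146 147 147 148 150 150 145 140 146 148 144 144 145 150 148]
 [139 144 145 147 153 161 162 162 155 147 145 146 148 147 150 149 148]
 [145 146 146 156  90  45  12  33 116 159 151 149 149 152 149 149 145]
 [143 145 153  87  17   7  14   5   2 112 152 150 152 149 153 153 152]
 [143 147 158  39   3  10  20  17   5  74 160 158 155 151 157 159 161]
 [143 150 168  45  14  18  28  31   9  24 16
[... 1710 characters left out ...]
  76  74
   74  70]
 [ 78  83  75  65  74  65  70  57  45  44  40  40  43  57  76  71  71  72
   74  75]
 [ 71  69  66  63  65  65  60  56  43  44  35  38  41  62  69  78  72  70
   72  74]
 [ 59  62  56  58  55  56  57  53  43  35  41  44  54  67  70  71  73  76
   74  77]
 [ 55  56  55  57  56  49  50  53  56  56  52  53  68  74  73  72  75  72
   76  70]
 [ 53  48  53  50  51  52  58  59  65  76  79  78  80  85  71  71  77  75
   72  74]
 [ 48  55  50  54  52  53  53  56  73  85  92  91  87  83  72  75  72  72
   75  72]
 [ 52  52  49  50  55  54  50  62  75  90  91  92  87  85  75  75  70  71
   69  74]
 [ 56  59  51  48  51  63  64  63  77  88  91  93  92  85  82  76  68  66
   72  72]]
```

>>> move_arm --pt "0.3096 -0.29 0 0 0 0 0.35" --pt "0.3096 -0.29 0 0 0 0 0.35" --pt "0.3096 -0.29 0 0 0 0 0.35" --pt "0.3096 -0.29 0 0 0 0 0.35" --pt "0.3096 -0.29 0 0 0 0 0.35" --pt "0.3096 -0.29 0 0 0 0 0.35" --pt "0.3096 -0.29 0 0 0 0 0.35" --pt "0.3096 -0.29 0 0 0 0 0.35" --pt "0.3096 -0.29 0 0 0 0 0.35" --pt "0.3096 -0.29 0 0 0 0 0.35"

```text
t: 1.1
eef_pos: [462.4, 314.4, 214.3]
tcp_rot: [-1.779, 1.57, -2.026]
ft_force: [0.1, -0.2, 0.6]
opening: 0.673
```

>>> move_arm --pt "0 0 0 0 0 0 0.35" --pt "0 0 -0.04 0 0 0 0.35" --pt "0 0 -0.08 0 0 0 0.35" --pt "0 0 -0.1 0 0 0 0.35" --pt "0 0 -0.1 0 0 0 0.35"

```text
t: 1.6
eef_pos: [458.3, 317.0, 112.2]
tcp_rot: [-2.449, 1.566, -2.691]
ft_force: [-0.6, -0.3, 0.4]
opening: 0.671
```

Run:
```python
from h import *
from cell import *
print(state()["eef_pos"],state()["ft_force"])
t=read_camera("top");s=read_camera("side")
crop(s["img"],300,220,420,330,4,"pics/s1.png",1.6);crop(t["img"],190,170,300,260,4,"pics/t1.png",2.2)
a=cv2.imread("pics/s1.png");b=cv2.imread("pics/t1.png");b=cv2.copyMakeBorder(b,0,a.shape[0]-b.shape[0],0,0,cv2.BORDER_CONSTANT)
cv2.imwrite("pics/v1.png",cv2.resize(np.hstack([a,b]),None,fx=.85,fy=.85))
```

```text
[458.25870289 316.97652531 112.23671564] [-0.63889774 -0.26380386  0.4103044 ]
```

View pics/v1.png

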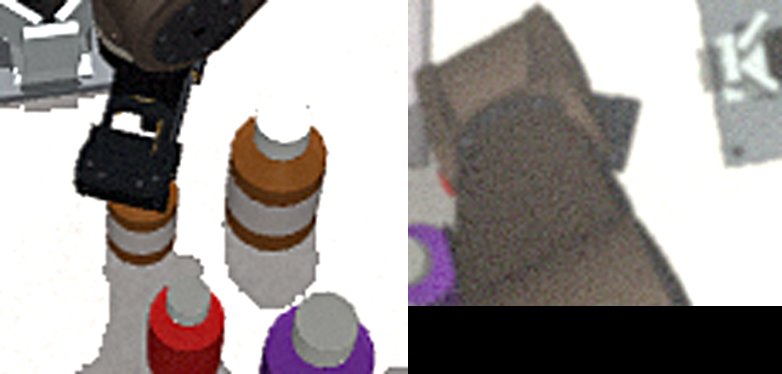

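The gripper sits over the small amber bottle, with the near finger hiding the cap around side pixel (342,270). I'll descend and grip.

>>> move_arm --pt "0 0 -0.012 0 0 0 0.35" --pt "0 0 -0.023 0 0 0 0.35" --pt "0 0 -0.023 0 0 0 0.35" --pt "0 0 -0.023 0 0 0 -1" --pt "0 0 -0.023 0 0 0 -1" --pt "0 0 -0.023 0 0 0 -1" --pt "0 0 -0.023 0 0 0 -1" --pt "0 0 -0.023 0 0 0 -1" --pt "0 0 -0.023 0 0 0 -1"

```text
t: 2.6
eef_pos: [460.6, 316.6, 91.9]
tcp_rot: [0.937, 1.57, 0.693]
ft_force: [-0.2, 0.8, 1.9]
opening: 0.349
```

>>> move_arm --pt "0 0 0.03 0 0 0 -1" --pt "0 0 0.07 0 0 0 -1" --pt "0.01 -0.025 0.1 0 0 0 -1" --pt "0.025 -0.063 0.1 0 0 0 -1" --pt "0.04 -0.1 0.1 0 0 0 -1" --pt "0.055 -0.138 0.1 0 0 0 -1" --pt "0.07 -0.175 0.1 0 0 0 -1" --pt "0.08 -0.2 0.1 0 0 0 -1" --pt "0.0874 -0.218 0.1 0 0 0 -1" --pt "0.0874 -0.218 0.1 0 0 0 -1"

```text
t: 3.6
eef_pos: [548.4, 96.5, 191.3]
tcp_rot: [-2.444, 1.57, -2.691]
ft_force: [-0.4, 0.3, -2.6]
opening: 0.348
```

Run:
```python
from h import *
from cell import *
st=state();print(st["eef_pos"],st["ft_force"],st["opening"])
t=read_camera("top");s=read_camera("side");pickle.dump((t,s),open("v2.pkl","wb"))
crop(s["img"],255,130,385,260,4,"pics/s2.png",1.6)
```

```text
[548.35754191  96.49264987 191.26970781] [-0.41681095  0.28598088 -2.61789304] 0.34833751690049397
```

View pics/s2.png

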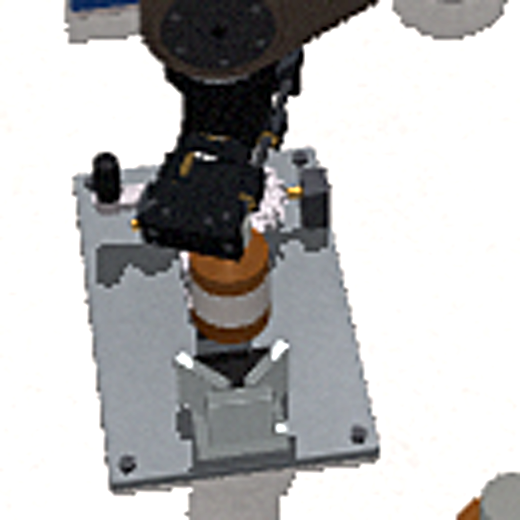

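>>> move_arm --pt "0 0 -0.02 0 0 0 -1" --pt "0 0 -0.03 0 0 0 -1" --pt "0 0 -0.04 0 0 0 -1" --pt "0 0 -0.04 0 0 0 -1" --pt "0 0 -0.04 0 0 0 -1"

```text
t: 4.2
eef_pos: [550.4, 99.0, 153.9]
tcp_rot: [0.233, 1.563, -0.01]
ft_force: [4.3, -4.0, 14.2]
opening: 0.351
```

Run:
```python
from h import *
from cell import *
st=state();print(st["eef_pos"],st["ft_force"],st["opening"])
s=read_camera("side");pickle.dump(s,open("v3.pkl","wb"))
crop(s["img"],265,150,365,255,5,"pics/s3.png",1.6)
```

```text
[550.44295275  99.01778257 153.94075735] [ 4.34340865 -3.99349692 14.23746313] 0.3514525406914944
```

View pics/s3.png

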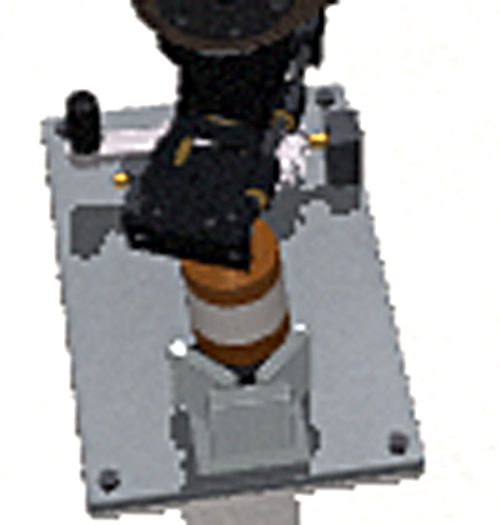

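It caught something at foot height about 62 mm. I'll lift and measure the back-stop and pad.

>>> move_arm --pt "0 0 0.02 0 0 0 -1" --pt "0 0 0.04 0 0 0 -1" --pt "0 0 0.04 0 0 0 -1" --pt "0 0 0.04 0 0 0 -1"

```text
t: 4.65
eef_pos: [547.5, 99.1, 191.2]
tcp_rot: [2.594, 1.571, 2.351]
ft_force: [0.2, -0.1, -3.2]
opening: 0.352
```

Run:
```python
from h import *
from cell import *
st=state();print(st["eef_pos"],st["ft_force"],st["opening"],st["tcp_rot"])
s=read_camera("side");t0=pickle.load(open("top0.pkl","rb"));s0=pickle.load(open("side0.pkl","rb"))
pickle.dump(s,open("v4.pkl","wb"))
y=np.radians(9.7);R=np.array([[np.cos(y),-np.sin(y)],[np.sin(y),np.cos(y)]])
def cl(p,C=(560.3,22.)): return (R.T@(p[:2]-np.array(C))).round(1)
for n,q in(("Lt",(299.6,219.4)),("Rt",(326,216.6)),("apex",(313.6,225.4))): p=onplane(s0,q,70);print("side",n,p.round(1),cl(p))
for n,q in(("up",(295,174.7)),("upin",(288.3,182)),("loin",(289.2,188.3)),("lo",(298.3,195.3))): p=onplane(t0,q,70);print("top",n,p.round(1),cl(p))
crop(s["img"],265,150,365,255,5,"pics/s4.png",1.6)
crop(s0["img"],285,185,345,245,9,"pics/s0v.png",1.5)
crop(t0["img"],270,160,340,210,10,"pics/t0v.png",2.2)
```

```text
[547.4554812   99.06139793 191.20506746] [ 0.16022198 -0.05650758 -3.16367193] 0.35179395941076363 [2.59441784 1.57064242 2.35134998]
side Lt [587.5 119.5  70. ] [43.2 91.5]
side Rt [507.  108.1  70. ] [-38.   93.9]
side apex [544.1 141.6  70. ] [  4.2 120.6]
top up [582.4 112.   70. ] [36.9 85. ]
top upin [556.3 136.3  70. ] [ 15.3 113.3]
top loin [533.3 133.2  70. ] [ -7.8 114.2]
top lo [507.3 101.1  70. ] [-38.9  86.9]
```

View pics/s0v.png

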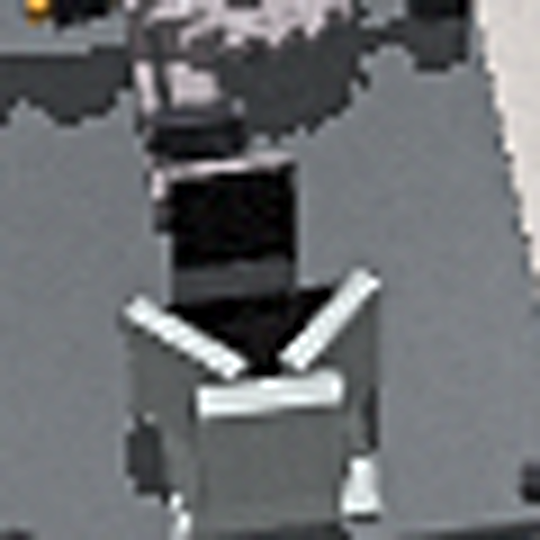

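View pics/t0v.png

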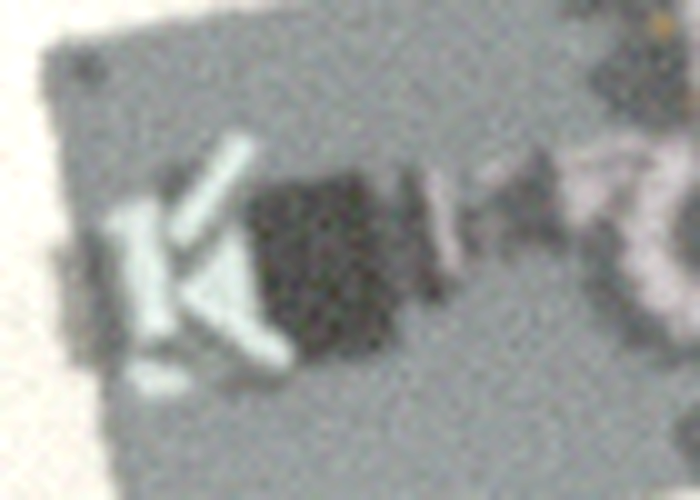

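View pics/s4.png

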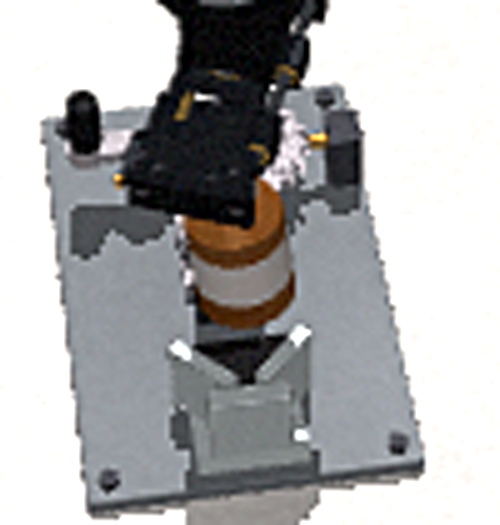

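Run:
```python
from h import *
t0=pickle.load(open("top0.pkl","rb"));s0=pickle.load(open("side0.pkl","rb"))
y=np.radians(9.7);R=np.array([[np.cos(y),-np.sin(y)],[np.sin(y),np.cos(y)]])
cl=lambda p:(R.T@(p[:2]-np.array((560.3,22.)))).round(1)
S=lambda x,y:(285+x/9-.5,185+y/9-.5);T=lambda x,y:(270+x/10-.5,160+y/10-.5)
for n,a,b in(("L wing mid",(185,338),(212,190)),("R wing mid",(332,320),(238,322)),("L out",(135,308),(243,140)),("R out",(368,283),(283,358)),("pad top ctr",(230,165),(443,220)),("box",(270,392),(142,270))):
    p,e=tri(t0,T(*b),s0,S(*a));print(n,p.round(1),round(e,1),"clamp",cl(p), "top@70",cl(onplane(t0,T(*b),70)),"side@70",cl(onplane(s0,S(*a),70)))
s=pickle.load(open("v4.pkl","rb"))
# bottle in gripper: foot lower edge at side crop ; left/right edges
g=s["img"]
m=cv2.inRange(cv2.cvtColor(g,cv2.COLOR_BGR2HSV),(5,120,30),(20,255,255));m[:150]=0;m[255:]=0;m[:,:265]=0;m[:,365:]=0
for r in range(186,218,3):
    c=np.where(m[r])[0];print(r,(c.min(),c.max(),len(c)) if len(c) else None)
for z in (80,99,119): # body from foot z100: expected edges for axis at TCP
    print(z,proj(s,(547.5,99.1,z)))
```

```text
L wing mid [570.  127.7  67.4] 1.2 clamp [ 27.4 102.5] top@70 [ 26.2 102.6] side@70 [ 28.1 104.1]
R wing mid [521.1 119.   66.8] 0.3 clamp [-22.3 102.2] top@70 [-22.7 102. ] side@70 [-22.1 104.6]
L out [587.6 116.3  68.9] 0.9 clamp [42.8 88.4] top@70 [42.1 88.5] side@70 [43.2 88.9]
R out [508.5 103.   66.3] 1.0 clamp [-37.4  88.6] top@70 [-38.6  88.6] side@70 [-36.5  91.1]
pad top ctr [558.3  45.6  58. ] 0.1 clamp [ 2.  23.6] top@70 [-0.4 23.6] side@70 [ 2.9 33. ]
box [540.6 152.6  71.5] 1.0 clamp [  2.6 132.1] top@70 [  2.4 132.3] side@70 [  2.9 130.8]
186 (np.int64(288), np.int64(317), 3)
189 (np.int64(316), np.int64(320), 5)
192 (np.int64(316), np.int64(321), 6)
195 (np.int64(302), np.int64(321), 18)
198 (np.int64(303), np.int64(320), 18)
201 (np.int64(305), np.int64(317), 13)
204 None
207 (np.int64(322), np.int64(323), 2)
210 (np.int64(305), np.int64(322), 8)
213 (np.int64(307), np.int64(319), 13)
216 None
80 [312.80395895 212.18323005]
99 [312.65171543 208.40298323]
119 [312.48834335 204.3460525 ]
```

Run:
```python
from h import *
s=pickle.load(open("v4.pkl","rb"));t,s2=pickle.load(open("v2.pkl","rb"))
crop(s2["img"],290,165,335,220,9,"pics/a.png",1.5);crop(s["img"],290,165,335,220,9,"pics/b.png",1.5)
cv2.imwrite("pics/ab.png",np.hstack([cv2.imread("pics/a.png")[:,:400],cv2.imread("pics/b.png")[:,:400]]))
```

```text
(no output)
```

View pics/ab.png

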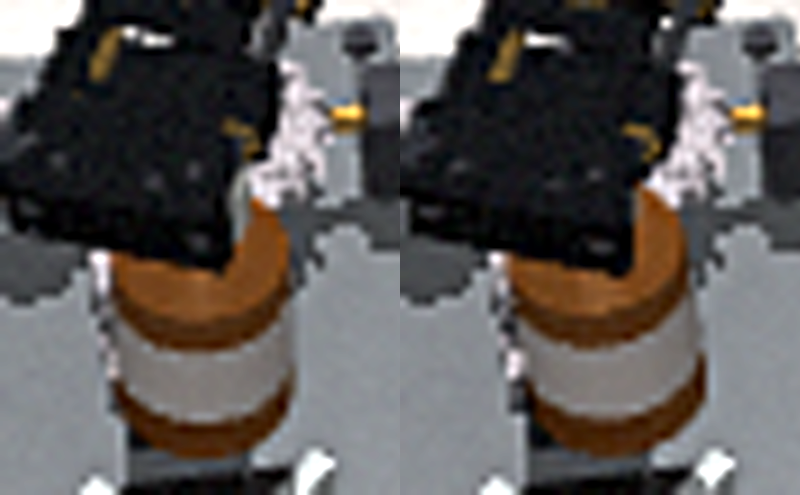

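The bottle leans about 3° in the grip, with the foot toward -x. The clamp centre is really about 2.5 mm further in +x, as the V tips, wings and pad all agree. I'll correct tilt and position, then lower in stages.

>>> move_arm --pt "0.002 -0.002 0 0 -3 0 -1" --pt "0.002 -0.002 -0.015 0 -3 0 -1" --pt "0.002 -0.002 -0.03 0 -3 0 -1" --pt "0.002 -0.002 -0.037 0 -3 0 -1" --pt "0.002 -0.002 -0.044 0 -3 0 -1" --pt "0.002 -0.002 -0.044 0 -3 0 -1" --pt "0.002 -0.002 -0.044 0 -3 0 -1"

```text
t: 5.4
eef_pos: [550.0, 96.6, 147.7]
tcp_rot: [0.245, 1.518, 0.001]
ft_force: [-0.2, 0.1, -3.5]
opening: 0.354
```

Run:
```python
from h import *
from cell import *
st=state();print(st["eef_pos"],st["ft_force"],st["opening"])
s=read_camera("side");pickle.dump(s,open("v5.pkl","wb"))
crop(s["img"],285,165,340,230,9,"pics/s5.png",1.5)
```

```text
[549.99167895  96.57775926 147.72150214] [-0.20652842  0.09831809 -3.52916182] 0.3543365142192637
```

View pics/s5.png

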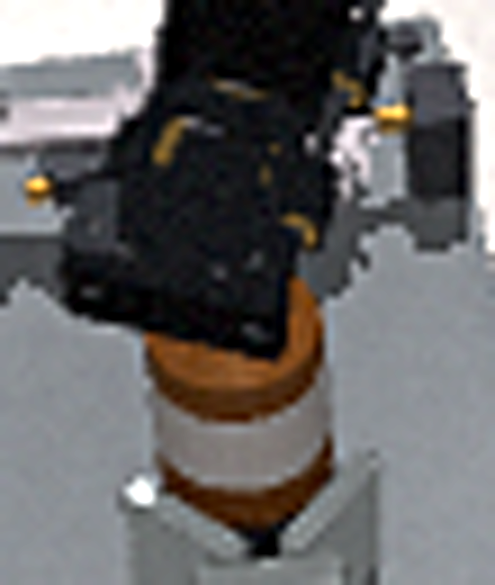

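It is free inside the V with no contact force. I'll lower further.

>>> move_arm --pt "0 0 -0.01 0 0 0 -1" --pt "0 0 -0.02 0 0 0 -1" --pt "0 0 -0.03 0 0 0 -1" --pt "0 0 -0.036 0 0 0 -1" --pt "0 0 -0.036 0 0 0 -1" --pt "0 0 -0.036 0 0 0 -1"

```text
t: 6.05
eef_pos: [549.9, 96.5, 111.5]
tcp_rot: [0.245, 1.519, 0.001]
ft_force: [0.8, -0.8, -2.5]
opening: 0.351
```

>>> move_arm --pt "0 0 -0.003 0 0 0 -1" --pt "0 0 -0.005 0 0 0 -1" --pt "0 0 -0.005 0 0 0 -1" --pt "0 0 -0.005 0 0 0 -1"

```text
t: 6.45
eef_pos: [549.9, 96.5, 106.7]
tcp_rot: [0.245, 1.518, 0.002]
ft_force: [-0.0, -0.3, -2.8]
opening: 0.35
```

>>> move_arm --pt "0 0 -0.0015 0 0 0 -1" --pt "0 0 -0.003 0 0 0 -1" --pt "0 0 -0.003 0 0 0 -1" --pt "0 0 -0.003 0 0 0 -1"

```text
t: 6.85
eef_pos: [549.8, 96.5, 103.6]
tcp_rot: [0.245, 1.519, 0.001]
ft_force: [0.3, -0.0, -2.6]
opening: 0.351
```

>>> move_arm --pt "0 0 -0.001 0 0 0 -1" --pt "0 0 -0.002 0 0 0 -1" --pt "0 0 -0.002 0 0 0 -1"

```text
t: 7.15
eef_pos: [549.8, 96.5, 101.5]
tcp_rot: [0.245, 1.519, 0.001]
ft_force: [0.1, 0.4, -2.2]
opening: 0.355
```

>>> move_arm --pt "0 0 -0.001 0 0 0 -1" --pt "0 0 -0.002 0 0 0 -1" --pt "0 0 -0.002 0 0 0 -1"

```text
t: 7.45
eef_pos: [550.3, 96.6, 100.9]
tcp_rot: [0.247, 1.517, 0.003]
ft_force: [-4.2, 0.3, 10.7]
opening: 0.352
```

Run:
```python
from h import *
from cell import *
st=state();print(st["eef_pos"],st["ft_force"],st["opening"])
s=read_camera("side");pickle.dump(s,open("v6.pkl","wb"))
crop(s["img"],275,165,350,245,7,"pics/s6.png",1.5)
```

```text
[550.31463597  96.62593306 100.88624932] [-4.18041626  0.28269855 10.68205279] 0.3515465128374576
```

View pics/s6.png

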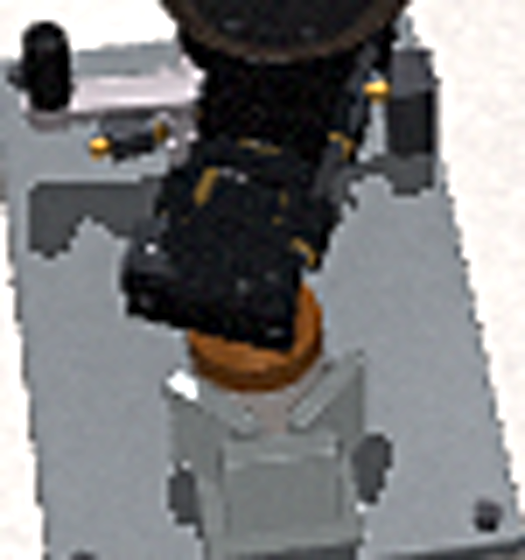

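It has touched down (+10.7 N). I'll release and rise.

>>> move_arm --pt "0 0 0.001 0 0 0 0.35" --pt "0 0 0.001 0 0 0 0.35" --pt "0 0 0.001 0 0 0 0.35" --pt "0 0 0.001 0 0 0 0.35" --pt "0 0 0.03 0 0 0 0.35" --pt "0 0 0.06 0 0 0 0.35" --pt "0 0 0.1 0 3 0 0.35" --pt "0.05 -0.05 0.1 0 3 0 0.35" --pt "0.1 -0.1 0.1 0 3 0 0.35" --pt "0.1 -0.14 0.1 0 3 0 0.35"

```text
t: 8.5
eef_pos: [642.0, -20.8, 199.8]
tcp_rot: [0.342, 1.569, 0.1]
ft_force: [-0.6, 0.2, -0.4]
opening: 0.675
```

Run:
```python
from h import *
from cell import *
st=state();print(st)
t=read_camera("top");s=read_camera("side");pickle.dump((t,s),open("v7.pkl","wb"))
crop(s["img"],265,150,360,255,5,"pics/a.png",1.5);crop(t["img"],265,140,345,222,5,"pics/b.png",2.2)
a=cv2.imread("pics/a.png");b=cv2.imread("pics/b.png");b=cv2.copyMakeBorder(b,0,a.shape[0]-b.shape[0],0,0,cv2.BORDER_CONSTANT)
cv2.imwrite("pics/v7.png",cv2.resize(np.hstack([a,b]),None,fx=.9,fy=.9))
```

```text
{'t': 8.5, 'joints': array([-1.35378791e-01,  5.29267880e-01,  1.53182960e+00,  3.61572571e-04,
        1.07916400e+00, -1.46422428e+00]), 'qvel': array([-0.71840361,  0.26969337, -0.46846389, -0.004017  ,  0.22490101,
       -0.7049912 ]), 'tau': array([ 5.38471431e+00, -6.71643806e+01, -2.39469677e+01, -3.55095242e-02,
       -8.86927731e-02,  1.32233150e+00]), 'eef_pos': array([641.98319703, -20.84978982, 199.78761304]), 'tcp_rot': array([0.34176242, 1.5694275 , 0.09964111]), 'ft_force': array([-0.57460012,  0.1850968 , -0.44220104]), 'moment': array([-4.41556620e-03,  8.10477198e-05,  2.70606464e-02]), 'opening': 0.6754037874120002}
```

View pics/v7.png

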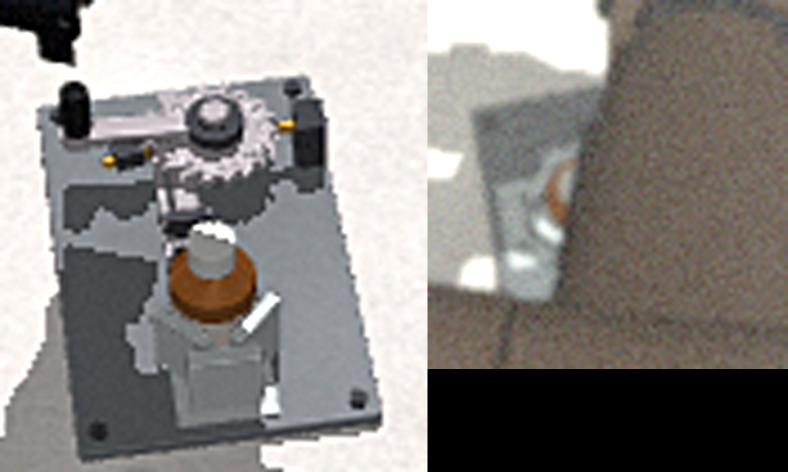

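The bottle now stands upright between pad and V; in the side view its cap is near (307,199). Now the knob at about (650,-50): turn the jaws tangential, set a 34 mm gap, stop above and check.

>>> move_arm --pt "0 -0.0065 0 0 0 8 -0.28" --pt "0 -0.0065 0 0 0 16 -0.28" --pt "0 -0.0065 -0.03 0 0 24 -0.28" --pt "0 -0.0065 -0.06 0 0 24 -0.28" --pt "0 -0.0065 -0.08 0 0 24 -0.28" --pt "0 -0.0065 -0.08 0 0 24 -0.28" --pt "0 -0.0065 -0.08 0 0 24 -0.28"

```text
t: 9.3
eef_pos: [640.1, -26.5, 120.0]
tcp_rot: [2.551, 1.571, 2.727]
ft_force: [-0.2, -0.0, 0.3]
opening: 0.358
```

Run:
```python
from h import *
from cell import *
st=state();print(st["eef_pos"],st["ft_force"],st["opening"],st["joints"][5])
t=read_camera("top");s=read_camera("side");pickle.dump((t,s),open("v8.pkl","wb"))
crop(s["img"],255,120,350,210,7,"pics/v8.png",1.5)
for z in(120,64):print(proj(s,(650,-50,z)))
```

```text
[640.1229871  -26.52489932 120.01406765] [-0.16713285 -0.00484486  0.27397742] 0.35828977579412336 -1.8905932445576719
[281.68692641 167.02567466]
[282.9019441  178.51524535]
```

View pics/v8.png

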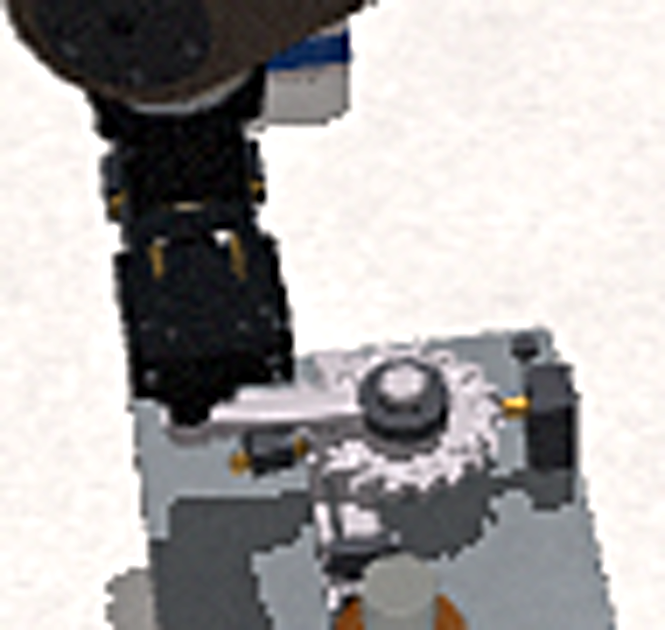

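>>> move_arm --pt "0.0099 -0.0235 0 0 0 0 -0.28" --pt "0.0099 -0.0235 0 0 0 0 -0.28" --pt "0.0099 -0.0235 0 0 0 0 -0.28"

```text
t: 9.7
eef_pos: [650.1, -50.4, 120.5]
tcp_rot: [-0.182, 1.57, -0.008]
ft_force: [-0.0, -0.9, -0.1]
opening: 0.358
```

Run:
```python
from h import *
from cell import *
st=state();print(st["eef_pos"],st["ft_force"],st["opening"],st["joints"][5])
t=read_camera("top");s=read_camera("side");pickle.dump((t,s),open("v8.pkl","wb"))
crop(s["img"],255,120,350,210,7,"pics/v9.png",1.5)
```

```text
[650.11257175 -50.39515018 120.54413953] [-0.00655147 -0.94815775 -0.13039055] 0.3575252733220091 -1.923856143775404
```

View pics/v9.png

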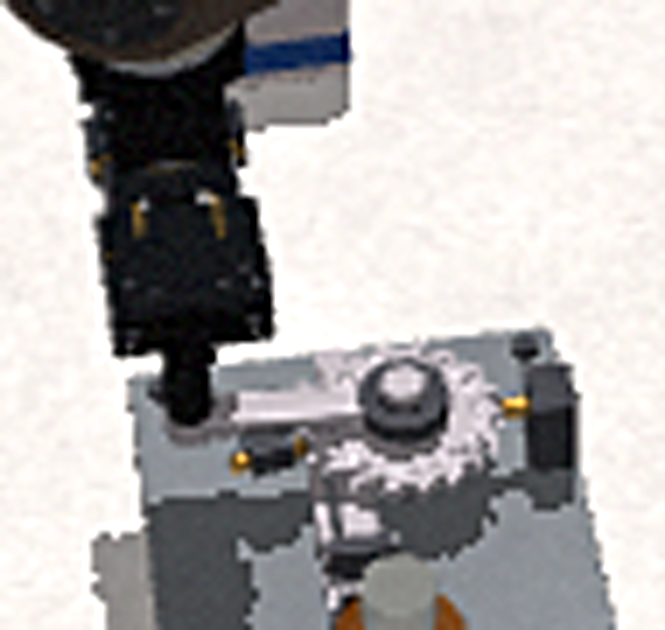

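>>> move_arm --pt "0 0 -0.015 0 0 0 -0.28" --pt "0 0 -0.025 0 0 0 -0.28" --pt "0 0 -0.04 0 0 0 -0.28" --pt "0 0 -0.04 0 0 0 -0.28"

```text
t: 10.2
eef_pos: [648.7, -49.9, 76.8]
tcp_rot: [2.764, 1.567, 2.939]
ft_force: [0.3, -1.2, -0.2]
opening: 0.361
```

>>> move_arm --pt "0 0 0 0 0 0 -0.41" --pt "0 0 0 0 0 0 -0.41" --pt "0.0015 -0.008 0 0 0 0 -0.41" --pt "0.0025 -0.016 0 0 0 0 -0.41" --pt "0.003 -0.021 0 0 0 0 -0.41" --pt "0.003 -0.023 0 0 0 0 -0.41" --pt "0.003 -0.023 0 0 0 0 -0.41"

```text
t: 10.9
eef_pos: [652.9, -73.9, 79.8]
tcp_rot: [-0.839, 1.57, -0.664]
ft_force: [0.1, 0.4, 0.4]
opening: 0.298
```

>>> move_arm --pt "0 -0.001 0 0 0 0 -0.41" --pt "0 -0.002 0 0 0 0 -0.41" --pt "0 -0.002 0 0 0 0 -0.41"

```text
t: 11.2
eef_pos: [652.8, -75.1, 79.6]
tcp_rot: [2.4, 1.571, 2.575]
ft_force: [0.7, 2.0, 0.4]
opening: 0.295
```

>>> move_arm --pt "0 -0.001 0 0 0 0 -0.41" --pt "0 -0.002 0 0 0 0 -0.41" --pt "0 -0.002 0 0 0 0 -0.41"

```text
t: 11.5
eef_pos: [652.9, -77.2, 79.6]
tcp_rot: [2.438, 1.571, 2.613]
ft_force: [-0.2, 1.0, 0.3]
opening: 0.296
```

>>> move_arm --pt "0 -0.001 0 0 0 0 -0.41" --pt "0 -0.002 0 0 0 0 -0.41" --pt "0 -0.002 0 0 0 0 -0.41"

```text
t: 11.8
eef_pos: [652.8, -78.7, 79.6]
tcp_rot: [1.752, 1.57, 1.927]
ft_force: [-0.9, 5.8, 0.8]
opening: 0.298
```

Run:
```python
from h import *
from cell import *
st=state();print(st["eef_pos"],st["ft_force"],st["opening"],st["joints"][5])
s=read_camera("side");
crop(s["img"],255,120,350,210,7,"pics/v10.png",1.5)
```

```text
[652.79643614 -78.69657732  79.58886459] [-0.94848499  5.80909233  0.78420569] 0.2980955622485979 -1.9671835699220628
```

View pics/v10.png

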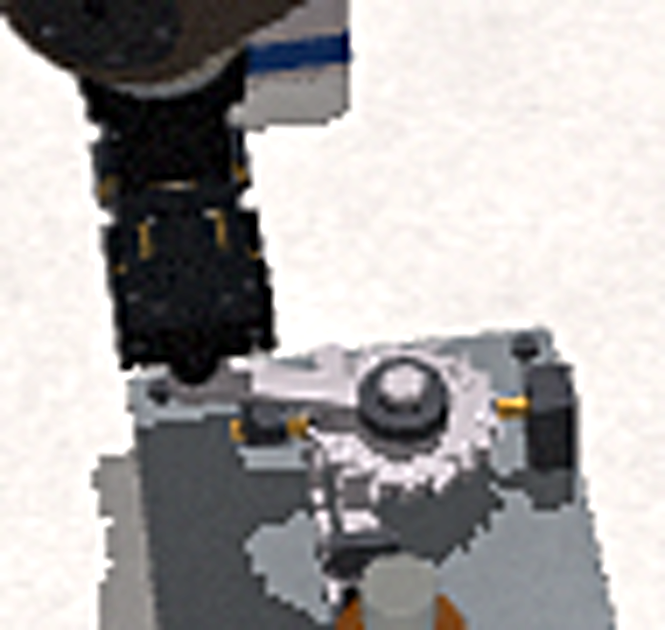

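The rear stop is reached (5.8 N at y=-78.7). First working stroke:

>>> move_arm --pt "0 0.01 0 0 0 0 -0.41" --pt "-0.0003 0.0217 0 0 0 0 -0.41" --pt "-0.0017 0.0366 0 0 0 0 -0.41" --pt "-0.0045 0.0483 0 0 0 0 -0.41" --pt "-0.007 0.0559 0 0 0 0 -0.41" --pt "-0.0093 0.0614 0 0 0 0 -0.41" --pt "-0.0093 0.0614 0 0 0 0 -0.41" --pt "-0.0093 0.0614 0 0 0 0 -0.41" --pt "-0.0093 0.0614 0 0 0 0 -0.41"

```text
t: 12.75
eef_pos: [643.3, -17.9, 79.4]
tcp_rot: [2.66, 1.57, 2.835]
ft_force: [0.4, 0.1, -0.3]
opening: 0.295
```

Run:
```python
from h import *
from cell import *
st=state();print(st["eef_pos"],st["ft_force"],st["opening"],st["joints"][5])
s=read_camera("side");
crop(s["img"],255,120,350,225,6,"pics/v11.png",1.5)
```

```text
[643.25430226 -17.93540698  79.39558272] [ 0.3554099   0.13668495 -0.32530365] 0.2953251910674744 -1.8763196752150237
```

View pics/v11.png

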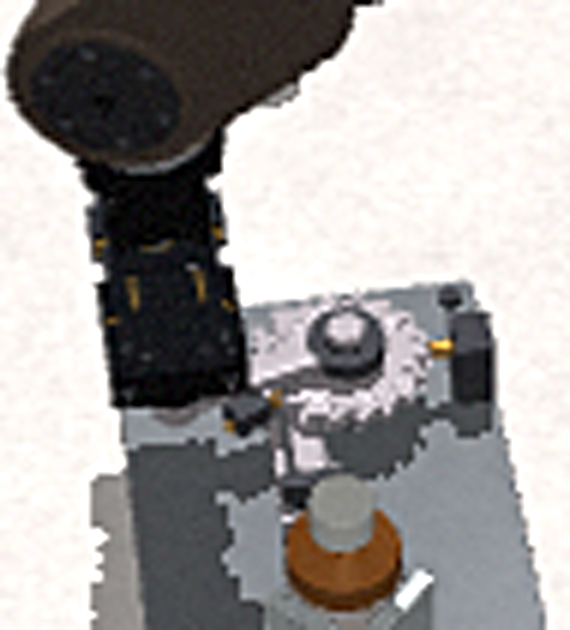

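The lever is at the front end and the knob shows about 0 N. Swing back, then the second stroke.

>>> move_arm --pt "0.0023 -0.0055 0 0 0 0 -0.41" --pt "0.0048 -0.0131 0 0 0 0 -0.41" --pt "0.0076 -0.0248 0 0 0 0 -0.41" --pt "0.009 -0.0397 0 0 0 0 -0.41" --pt "0.0093 -0.051 0 0 0 0 -0.41" --pt "0.0093 -0.058 0 0 0 0 -0.41" --pt "0.0093 -0.0614 0 0 0 0 -0.41" --pt "0.0093 -0.0614 0 0 0 0 -0.41" --pt "0.0093 -0.0614 0 0 0 0 -0.41"

```text
t: 13.7
eef_pos: [653.1, -78.6, 79.6]
tcp_rot: [1.238, 1.57, 1.413]
ft_force: [2.4, 6.4, -0.2]
opening: 0.296
```

>>> move_arm --pt "0 0.01 0 0 0 0 -0.41" --pt "-0.0003 0.0217 0 0 0 0 -0.41" --pt "-0.0017 0.0366 0 0 0 0 -0.41" --pt "-0.0045 0.0483 0 0 0 0 -0.41" --pt "-0.007 0.0559 0 0 0 0 -0.41" --pt "-0.0093 0.0614 0 0 0 0 -0.41" --pt "-0.0093 0.0614 0 0 0 0 -0.41" --pt "-0.0093 0.0614 0 0 0 0 -0.41" --pt "-0.0093 0.0614 0 0 0 0 -0.41" --pt "-0.0093 0.0614 0 0 0 0 -0.41"

```text
t: 14.7
eef_pos: [643.3, -17.9, 79.4]
tcp_rot: [2.656, 1.57, 2.831]
ft_force: [0.7, 0.6, -0.3]
opening: 0.299
```

Run:
```python
from h import *
from cell import *
st=state();print(st["eef_pos"],st["ft_force"],st["opening"],st["joints"][5])
s=read_camera("side");
crop(s["img"],255,120,350,225,6,"pics/v12.png",1.5)
```

```text
[643.32237808 -17.94775943  79.43930797] [ 0.67158546  0.62203981 -0.27134464] 0.29914150684570284 -1.8762624497498073
```

View pics/v12.png

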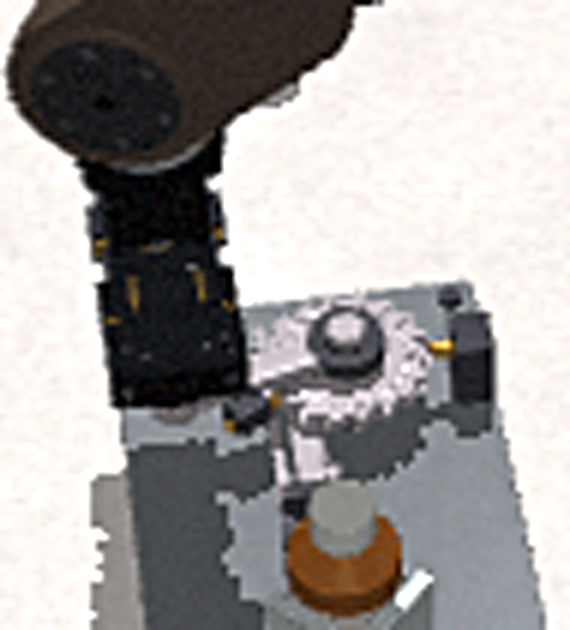

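>>> move_arm --pt "0.0023 -0.0055 0 0 0 0 -0.41" --pt "0.0048 -0.0131 0 0 0 0 -0.41" --pt "0.0076 -0.0248 0 0 0 0 -0.41" --pt "0.009 -0.0397 0 0 0 0 -0.41" --pt "0.0093 -0.051 0 0 0 0 -0.41" --pt "0.0093 -0.058 0 0 0 0 -0.41" --pt "0.0093 -0.0614 0 0 0 0 -0.41" --pt "0.0093 -0.0614 0 0 0 0 -0.41" --pt "0.0093 -0.0614 0 0 0 0 -0.41"

```text
t: 15.65
eef_pos: [653.1, -78.7, 79.7]
tcp_rot: [1.208, 1.57, 1.382]
ft_force: [3.0, 7.1, -0.1]
opening: 0.3
```

>>> move_arm --pt "0 0.01 0 0 0 0 -0.41" --pt "-0.0003 0.0217 0 0 0 0 -0.41" --pt "-0.0017 0.0366 0 0 0 0 -0.41" --pt "-0.0045 0.0483 0 0 0 0 -0.41" --pt "-0.007 0.0559 0 0 0 0 -0.41" --pt "-0.0093 0.0614 0 0 0 0 -0.41" --pt "-0.0093 0.0614 0 0 0 0 -0.41" --pt "-0.0093 0.0614 0 0 0 0 -0.41" --pt "-0.0093 0.0614 0 0 0 0 -0.41" --pt "-0.0093 0.0614 0 0 0 0 -0.41"

```text
t: 16.65
eef_pos: [643.5, -17.9, 79.6]
tcp_rot: [2.85, 1.57, 3.025]
ft_force: [0.8, -2.0, 1.5]
opening: 0.295
```

Run:
```python
from h import *
from cell import *
st=state();print(st["eef_pos"],st["ft_force"],st["opening"],st["joints"][5])
s=read_camera("side");
crop(s["img"],255,120,350,225,6,"pics/v13.png",1.5)
```

```text
[643.45215424 -17.87442446  79.59775278] [ 0.75363074 -2.01662472  1.4826341 ] 0.29499631164662293 -1.8761030965351078
```

View pics/v13.png

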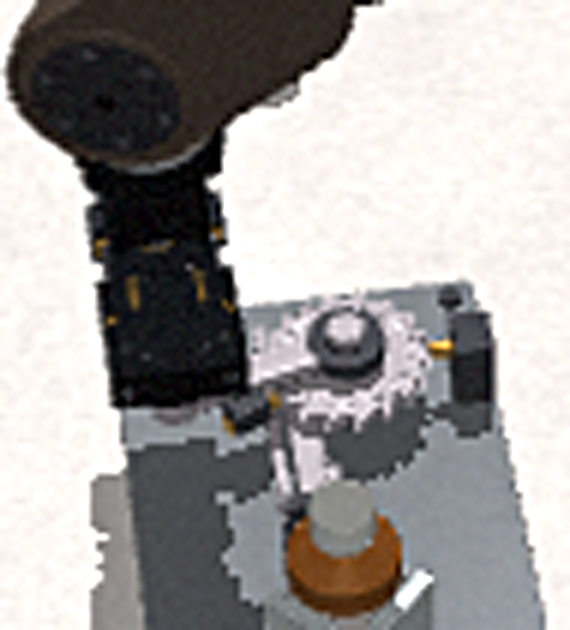

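```bash
cat > f.py <<'E'
from cell import *
import numpy as np
F=[]
for i in range(8):
    read_camera("side");F.append(state()["ft_force"])
F=np.array(F);t=np.array([-.416,.909,0]);print(F.mean(0).round(2),"tang",(F@t).round(1),"mean",(F@t).mean().round(2),state()["t"],state()["eef_pos"])
E
python3 f.py
```

```text
[ 0.21 -1.62  1.28] tang [-1.6 -1.5 -1.6 -1.8 -1.7 -1.3 -1.6 -1.5] mean -1.56 17.1 [643.50449189 -17.9073974   79.61839976]
```

>>> move_arm --pt "0.0023 -0.0055 0 0 0 0 -0.41" --pt "0.0048 -0.0131 0 0 0 0 -0.41" --pt "0.0076 -0.0248 0 0 0 0 -0.41" --pt "0.009 -0.0397 0 0 0 0 -0.41" --pt "0.0093 -0.051 0 0 0 0 -0.41" --pt "0.0093 -0.058 0 0 0 0 -0.41" --pt "0.0093 -0.0614 0 0 0 0 -0.41" --pt "0.0093 -0.0614 0 0 0 0 -0.41" --pt "0.0093 -0.0614 0 0 0 0 -0.41"

```text
t: 18.0
eef_pos: [653.1, -78.6, 79.6]
tcp_rot: [1.149, 1.57, 1.323]
ft_force: [3.0, 6.0, -0.7]
opening: 0.293
```

>>> move_arm --pt "0 0.01 0 0 0 0 -0.41" --pt "-0.0003 0.0217 0 0 0 0 -0.41" --pt "-0.0017 0.0366 0 0 0 0 -0.41" --pt "-0.0045 0.0483 0 0 0 0 -0.41" --pt "-0.007 0.0559 0 0 0 0 -0.41" --pt "-0.0093 0.0614 0 0 0 0 -0.41" --pt "-0.0093 0.0614 0 0 0 0 -0.41" --pt "-0.0093 0.0614 0 0 0 0 -0.41" --pt "-0.0093 0.0614 0 0 0 0 -0.41" --pt "-0.0093 0.0614 0 0 0 0 -0.41"

```text
t: 19.0
eef_pos: [644.7, -18.0, 80.4]
tcp_rot: [-0.568, 1.568, -0.392]
ft_force: [4.3, -3.9, 2.1]
opening: 0.299
```

```bash
python3 f.py
```

```text
[ 4.26 -3.83  1.88] tang [-6.  -5.2 -4.3 -5.2 -6.6 -5.1 -5.4 -4.3] mean -5.25 19.4 [644.7068966  -18.03874485  80.3945197 ]
```

The knob reads about 5.3 N, roughly 26 N at the pad. That includes a few N of overtravel past the click, so the settled force could be barely 22 N. One more notch (about 37–40 N) is well inside the band.

>>> move_arm --pt "0.0023 -0.0055 0 0 0 0 -0.41" --pt "0.0048 -0.0131 0 0 0 0 -0.41" --pt "0.0076 -0.0248 0 0 0 0 -0.41" --pt "0.009 -0.0397 0 0 0 0 -0.41" --pt "0.0093 -0.051 0 0 0 0 -0.41" --pt "0.0093 -0.058 0 0 0 0 -0.41" --pt "0.0093 -0.0614 0 0 0 0 -0.41" --pt "0.0093 -0.0614 0 0 0 0 -0.41" --pt "0.0093 -0.0614 0 0 0 0 -0.41"

```text
t: 20.3
eef_pos: [652.9, -78.6, 79.4]
tcp_rot: [1.682, 1.57, 1.857]
ft_force: [3.1, 5.5, -1.2]
opening: 0.295
```

>>> move_arm --pt "0 0.01 0 0 0 0 -0.41" --pt "-0.0003 0.0217 0 0 0 0 -0.41" --pt "-0.0017 0.0366 0 0 0 0 -0.41" --pt "-0.0045 0.0483 0 0 0 0 -0.41" --pt "-0.007 0.0559 0 0 0 0 -0.41" --pt "-0.0093 0.0614 0 0 0 0 -0.41" --pt "-0.0093 0.0614 0 0 0 0 -0.41" --pt "-0.0093 0.0614 0 0 0 0 -0.41" --pt "-0.0093 0.0614 0 0 0 0 -0.41" --pt "-0.0093 0.0614 0 0 0 0 -0.41"

```text
t: 21.3
eef_pos: [645.4, -18.4, 80.5]
tcp_rot: [-0.542, 1.566, -0.367]
ft_force: [7.7, -6.0, 0.4]
opening: 0.298
```

```bash
python3 f.py
```

```text
[ 7.66 -5.97  0.55] tang [-8.6 -9.2 -8.8 -8.5 -8.3 -8.5 -8.5 -8.6] mean -8.61 21.7 [645.40256672 -18.42599467  80.45943177]
```

8.6 N is within 5–9. Swing fully back, centre the fingers around the knob, open and lift off.

>>> move_arm --pt "0.0023 -0.0055 0 0 0 0 -0.41" --pt "0.0048 -0.0131 0 0 0 0 -0.41" --pt "0.0076 -0.0248 0 0 0 0 -0.41" --pt "0.009 -0.0397 0 0 0 0 -0.41" --pt "0.0093 -0.051 0 0 0 0 -0.41" --pt "0.0093 -0.058 0 0 0 0 -0.41" --pt "0.0093 -0.0614 0 0 0 0 -0.41" --pt "0.0093 -0.0614 0 0 0 0 -0.41" --pt "0.0093 -0.0614 0 0 0 0 -0.41"

```text
t: 22.6
eef_pos: [652.9, -78.6, 79.5]
tcp_rot: [1.684, 1.57, 1.859]
ft_force: [2.3, 4.3, 0.1]
opening: 0.295
```

>>> move_arm --pt "-0.0005 0.0032 0 0 0 0 -0.28" --pt "-0.0005 0.0032 0 0 0 0 -0.28" --pt "-0.0005 0.0032 0 0 0 0 -0.28" --pt "-0.0005 0.0032 0.03 0 0 0 -0.28" --pt "-0.0005 0.0032 0.07 0 0 0 -0.28" --pt "-0.0005 0.0032 0.12 0 0 0 -0.28" --pt "-0.0005 -0.04 0.14 0 0 0 -0.28" --pt "-0.0005 -0.09 0.14 0 0 0 -0.28" --pt "-0.0005 -0.13 0.14 0 0 0 -0.28" --pt "-0.0005 -0.13 0.14 0 0 0 -0.28"

```text
t: 23.6
eef_pos: [651.8, -214.1, 219.5]
tcp_rot: [-1.793, 1.57, -1.622]
ft_force: [-0.8, 0.7, -1.1]
opening: 0.359
```

```bash
python3 - <<'E'
from h import *
from cell import *
st=state();print(st["eef_pos"],st["ft_force"])
t=read_camera("top");s=read_camera("side");pickle.dump((t,s),open("v14.pkl","wb"))
crop(s["img"],255,150,360,255,6,"pics/a.png",1.5);cv2.imwrite("pics/v14s.png",s["img"]);crop(t["img"],265,135,375,222,6,"pics/v14t.png",2.2)
E
cp pics/a.png pics/v14.png
```

```text
[ 651.76527097 -214.09795617  219.46660494] [-0.80648143  0.67353783 -1.05080332]
```

View pics/v14.png

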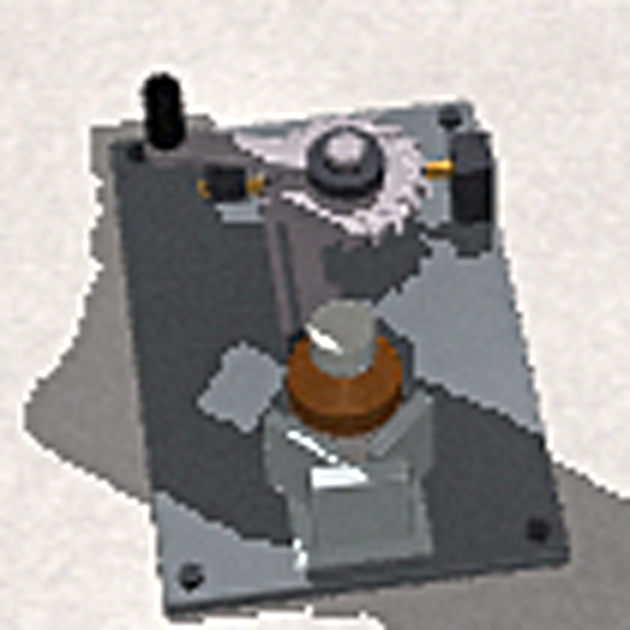

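View pics/v14t.png

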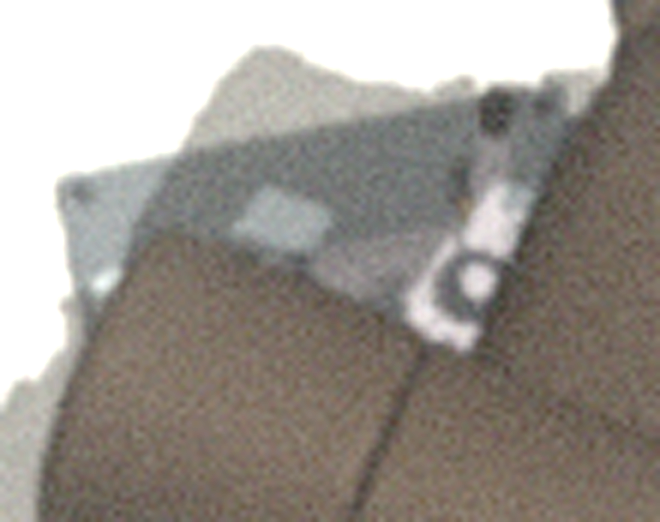

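View pics/v14s.png

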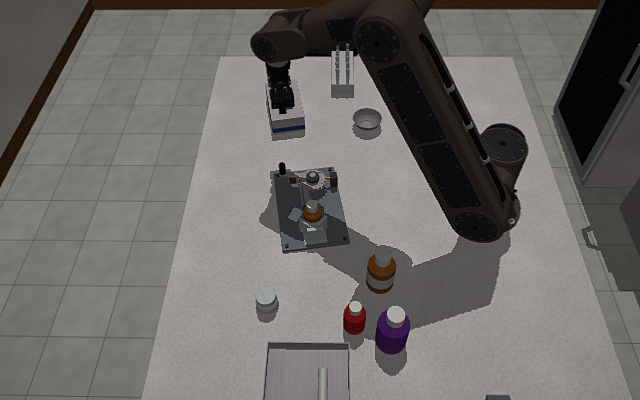

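Run:
```python
from h import *
t,s=pickle.load(open("v14.pkl","rb"))
k=lambda x,y,a,b:(a+x/6-.5,b+y/6-.5)
p,e=tri(t,k(495,112,265,135),s,k(163,84,255,150));print("knob",p,e)
d=p[:2]-np.array([553.2,-62.4]);print("lever",np.arctan2(d[1],d[0])+.131)
c=onplane(s,k(345,327,255,150),124);print("cap",c,"seat est",np.array([562.8,22.4])+[ -.1685*80,.9857*80])
```

```text
knob [649.85869254 -74.9696486  108.12549657] 5.636753279383563
lever 0.0016841122212238047
cap [548.76304145 101.69860671 124.        ] seat est [549.32  101.256]
```

The lever is at about 0.00 rad, and the cap is within 1 mm of the seat point. Handing in.

```bash
python3 -c "
from cell import *
print(job_done())"
```

```text
the job is handed in; nothing more can be done
None
```

The small amber bottle stands clamped upright between the pad and the V, the lever is swung back, and the job is handed in at about 24 s. I got no verdict.

**Placing:** On the first lowering the foot caught the back-stop at about 14 N, and the bottle tipped roughly 3° in the grip. I lifted it, re-measured the clamp (its centre was about 2.5 mm further along its x than first measured), corrected position and tilt, and set the bottle on the bed.

**Tightening:** I made five full lever strokes. The force held at the knob was about 0 N after strokes one and two, then 1.6 N, 5.3 N and 8.6 N. After the fourth I took one more notch, because 5.3 N included a few newtons of travel past the click and might have settled near the 22 N limit. The last reading means about 43 N at the pad, probably about 40 N settled, which is inside 22–50 N. The settled pad force itself was not measured.

**Last checks:**
- **Lever:** about 0.00 rad by the cameras. The two views of the knob disagreed by about 5.6 mm, so this is good to roughly 0.05 rad. The fingers had also pressed it against its rear stop.
- **Bottle:** its cap is about 1 mm from the seat point, and it looks upright in the side view.
- **Bystanders:** the jar, bowl and carton look unmoved, judged by eye only.
- **Arm:** clear of everything, at about 220 mm height.

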